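# Load a tip refill through the spring gate of a refill magazine

## Robot

A 6-joint arm with a two-finger parallel gripper is mounted at the origin on a cart in front of the work surface, level with it; the furniture and walls round the work are solid. World frame = base frame: x ahead of the robot, y to its left, z up, the work surface at z = 0. Lengths are in m, angles in degrees, forces in N, time in s.
With the tool pointing down it reaches from about 0.4 to 0.825 m from the base axis. Payload 7 kg.
Tool frame: the origin (TCP) lies on the centre line of the jaws, within the pads' length; the fingertips stand 19 mm ahead of it and the grasp point (between the pads) is the TCP; z points along the fingers, y is the line along which they close (so a half turn about z gives the same grasp; the last joint's range is limited). The gripper opens to 88 mm and grips with 3 to 60 N. Pads are 19 mm wide; open, the fingers measure 130 mm over their backs; the gripper's body (78 mm by 193 mm) begins 47 mm behind the grasp point.
Start: joints at [-60.384, 20.546, 0.682, 0, -70.136, -16.507], TCP at [0.153, -0.657, 0.246] pointing down, gripper open.
Joint ranges: [-176.03, 176.03], [-82.01, 121.73], [-58.28, 71.71], [-173.87, 95.51], [-174.79, -0.11], [-173.66, 173.66]. Speed limits (degrees/s): [136.94, 136.94, 172.46, 180, 180, 180].

## Interface

Orientations are given as [roll, pitch, yaw] about the fixed x, y, z axes, in that order (R = Rz(yaw) Ry(pitch) Rx(roll)).
In Python, from plant import get_state, capture, close_job gives the robot as it stands.
- The arm moves only by the tool apply_moves, never from a script. Its argument "targets" is a list of rows, each a list of 7 numbers: the opening, from 0 (shut) to 1 (fully open), then the shift along the tool's x, y, z normalised to -1 to 1, where 1 is 1000 mm, then the turn, a rotation vector about the tool's x, y, z normalised to -1 to 1, where 1 is 90 degrees. In form: [[claw, tx, ty, tz, ax, ay, az], ...]. A call has 1 to 20 rows; each row shifts and turns the commanded pose from where the row before left it, along the tool's axes as they then stand; what a row does not reach is not made up. A row lasts 1/12 s, in which the tool goes at most 41.7 mm and 7.16 degrees, less where a joint would pass 70% of its speed; a pose out of reach is approached as far as the arm can. A call with a number of a shift or a turn outside -1 to 1 is refused whole. A call with a gripper value outside its range is refused whole. The fingers move at their own pace and stop on an object; "newtons" is the grip in N (left out, the last holds). Time passes only in rows, so rows that do not move let the fingers close. It gives the time, the measured TCP pose, the force, the opening and the grip force at its end, in the units of the state.
- get_state(): the state, without advancing time (a new reading comes with each control period).
- capture(name): name is "scene" or "side" or "wrist"; returns a dict with "frame" (400x640x3 uint8, red, green, blue), "range_z" (400x640 float32, m along the optical axis (not along the pixel's ray), 0 where there is no reading), "camera_matrix" (3x3 intrinsics, pixels), "k1" (the pictures are not rectified: a ray, as slopes to the right and down, at radius r is drawn at 1 + k1 r^2 times it, then the intrinsics apply), "T" (4x4, takes a point from camera to world coordinates). Camera axes: x right, y down, z forward; pixel columns grow to the right and rows downward; lengths in m; the calibration is good to about 2 mm. A picture is of the moment at which its call begins.
- close_job(): hands the job in; it is judged then, once.
The state is a dict: "time_s": time; "joints": joint angles; "qd": joint speeds; "joint_torque": joint torques, N m; "tcp_pos": TCP position; "eef_rot": TCP orientation; "contact_force": force on the tool from outside, world axes, zero at the start; "moment": the same for the moment, N m; "gripper_width": finger opening in m; "gripper_force": force on a finger pad.
Only numpy, scipy, OpenCV 4.12 (cv2) and the standard library are available. Lean on these libraries where they do the work, as an engineer would, in place of code of your own. Each camera call takes 0.05 s, during which the arm holds its last target. There are 200 camera calls.

## Task

Set the mint-green tip refill flat on the loading bed of the refill magazine, lengthwise, and let go of it. Then push it from behind through the orange spring gate and under the blue cover until it meets the sprung stop hidden inside and has pressed that stop in about half of its travel for a moment, never to its end and always gently (a push of 15 N is ample). Finally draw back so that both gate leaves swing fully shut behind the refill, and leave the things round about undisturbed.

Things in the scene. Friction and masses are not known exactly. Their poses are not given: they have to be found in the camera images.
- refill_center (a point): Centre (half-way up) of the mint-green tip refill, a rigid block 60 mm wide (its x axis), 115 mm long (its y axis), 30 mm high (z axis up), 0.06 to 0.13 kg. Its sides and ends slope inwards by 11 degrees towards the top, the broadest part being 2 to 3 mm above its underside: push it low down, within 10 mm of the bed. Either end may go first. Grasp it across its width.
- magazine: Fixed refill magazine on the worktop. Origin: underside of its base plate, under the middle of the gate; x = direction of insertion, y = left of it, z up. Grey base plate 410 x 120 mm (x -170 to +240 mm), 6 mm thick, slippery. From x = -170 to -62 mm it is an open loading bed without walls. Two white guides 22 mm high then funnel from 96 mm apart (x = -61) to 68 mm apart (x = -11).
- bed (a point): Point on the upper face of the loading bed (6 mm above the worktop), on the lane's centre line, 105 mm in front of the gate: a good place for the middle of the refill. Axes as the magazine's.
- gate (a point): Middle of the gate on the lane's floor (x = 0, z = 6 mm of the magazine), axes as the magazine's. Hinge posts 45 mm high, 79 mm clear between them. Behind them the lane is 99 mm wide up to x = 46 mm, then narrows to a 67 mm channel from x = 68 mm on; walls up to 42 mm high. It is open at the top up to x = 90 mm, so closed fingers up to 50 mm wide can follow the refill in.
- cover (a point): Middle of the front edge of the blue cover, on its top (x = 90 mm, z = 46 mm of the magazine). The cover spans x = 90 to 230 mm, underside 42 mm above the worktop; the refill passes under it, fingers must stay in front of it.
- leaf_left (a joint): Left orange gate leaf, 30 mm high, with a black roller at its tip 39 mm from an upright hinge at the left post; 0 = shut, 1.2 to 1.5 rad = open inwards (+x only). Sprung shut (0.03 N m, plus 0.03 per rad); pushing the refill through takes some 3 to 10 N. Open leaves reach to x = 43 mm and shut once the refill's rear is past that and the fingers are out. Back the fingers off 10 mm before lifting.
- leaf_right (a joint): Right orange gate leaf, the mirror image of leaf_left; same values.
- plunger (a joint): Sprung stop plate under the cover; its red rod shows at the magazine's far end. 0 = at rest, grows when pressed, bottoms at 0.012 m; half-way = 0.006. Takes 3.6 N to start, 0.9 N more per mm. Its depth differs every time and is not reported: the refill touches it when its rear is 48 to 67 mm past the gate: feel for it. On release it pushes the refill back to where it touched.
- dish: Bystander: petri dish 93 mm across, 15 mm high; origin under its centre.
- red_marker: Bystander: white marker with red cap, 131 mm long, 13 mm thick, lying; origin under its middle.
- blue_marker: Bystander: white marker with blue cap, 131 mm long, 13 mm thick, lying; origin under its middle.
- tweezers: Bystander: steel forceps 130 mm long, lying; origin under its middle.
- bottle: Bystander: white reagent bottle 47 mm across, 100 mm high; origin under its centre.

How it is judged (in metres and radians):
On the way, in this order (a step that is already met when the one before it is completed fails the run):
1. the refill lies flat and lengthwise on the loading bed in front of the shut gate, let go (x of refill_center in the frame of magazine between -0.15 and -0.05 m and y of refill_center in the frame of magazine between -0.02 and 0.02 m and z of refill_center in the frame of magazine below 0.025 m and angle between refill_center's own z axis and vertical below 0.1 rad and angle between the y axis of refill_center and the x axis of magazine, either way round below 0.3 rad and contact force between refill and the fingers below 0.1 N), for 0.2 s.
2. the refill is through the gate and presses the sprung stop in by 3 mm or more (x of refill_center in the frame of magazine above 0.092 m and value of joint plunger above 0.003 m), for 0.2 s.
At the end, for the whole second after the job is handed in: The refill lies flat and at rest in the channel with its middle at least 90 mm beyond the gate and within 10 mm of the lane's centre line, and both gate leaves are shut behind it (within 0.08 rad) (x of refill_center in the frame of magazine above 0.09 m and y of refill_center in the frame of magazine between -0.01 and 0.01 m and z of refill_center in the frame of magazine below 0.026 m and angle between refill_center's own z axis and vertical below 0.1 rad and value of joint each of leaf_left, leaf_right below 0.08 rad and linear speed of refill below 0.01 m/s); the robot touches nothing.
It fails at once if the sprung stop is pressed in by more than 10.5 mm of its 12 mm (value of joint plunger above 0.0105 m).
It fails at once if the refill is forced against the magazine (contact forces on floor, guides and leaves add up to more than 30 N) (contact force between refill and magazine above 30 N).
It fails at once if the fingers push on the magazine with more than 20 N (contact force between the fingers and magazine above 20 N).
It fails at once if a bystander is moved by more than 20 mm (distance of any of dish, red_marker, blue_marker, tweezers, bottle from where it was at the start of the episode above 0.02 m).
It also fails if it takes over 72 s, if anything falls off the work surface, if the arm or the gripper's body presses on something with over 40 N, if the wrist force passes 120 N, or if a joint passes its speed limit or range.

## Working session

There is one attempt and no reset: what is moved stays moved. The work goes in short steps, Python scripts to look and compute and a tool call to move; the robot and the scene stay as the last step left them, time stands still between calls to the robot, and variables do not carry over. Pictures are saved under pics/ and viewed, at most 10 in all, crops included, and the job is handed in when it is done.

Besides the shell and the picture viewer there is one more tool, called after "Call:" as name([rows], argument=value, ...), one row to a line, values as JSON. apply_moves: Moves the arm, as the interface text tells. Scaled input: -1 to 1 covers 1000 mm each way for a shift and 90 degrees each way for a turn. Its arguments: {"type":"object","properties":{"targets":{"type":"array","items":{"type":"array","items":{"type":"number"}}},"newtons":{"type":"number"}},"required":["targets"]}

```bash
ls; mkdir -p pics; cat > h.py <<'E'
import numpy as np, cv2
from plant import get_state, capture, close_job
def cloud(c):
    K=c["camera_matrix"]; z=c["range_z"]; h,w=z.shape
    v,u=np.mgrid[0:h,0:w]; s=rays(c,np.stack([u.ravel(),v.ravel()],1))
    p=np.c_[s,np.ones(len(s))]*z.reshape(-1,1)
    T=c["T"]; return (p@T[:3,:3].T+T[:3,3]).reshape(h,w,3)
def rays(c,px):
    K=c["camera_matrix"]; d=(np.asarray(px,float)-[K[0][2],K[1][2]])/[K[0][0],K[1][1]]
    s=d.copy()
    for _ in range(8): s=d/(1+c["k1"]*(s**2).sum(1,keepdims=True))
    return s
def onplane(c,px,z):
    s=rays(c,np.atleast_2d(px)); d=np.c_[s,np.ones(len(s))]@c["T"][:3,:3].T; o=c["T"][:3,3]
    return o+d*((z-o[2])/d[:,2:])
E
python3 - <<'E'
from h import *
s=get_state();print(s)
for n in("scene","side"):
    c=capture(n);cv2.imwrite(f"pics/{n}0.png",c["frame"][:,:,::-1]);print(n,c["T"].round(3).tolist(),c["camera_matrix"],c["k1"])
E
```

```text
pics
{'time_s': 0.0, 'joints': array([-6.03837088e+01,  2.05913808e+01,  6.34008534e-01, -2.08556429e-02,
       -7.01364652e+01, -1.65048268e+01]), 'qd': array([-0.03042551,  0.09311273, -0.03328171,  0.00947593, -0.0036791 ,
        0.05398443]), 'joint_torque': array([ 8.14086507e-04, -5.82710409e+01,  2.93052667e+01,  6.99704647e+00,
        6.83742706e-03, -1.62142242e-04]), 'tcp_pos': array([ 0.15297194, -0.65696294,  0.24462275]), 'eef_rot': array([ 1.79904459e+02, -7.86370923e-03, -1.66895631e+02]), 'contact_force': array([-0.65588272, -0.22840543,  0.57904726]), 'moment': array([0.04253623, 0.01284834, 0.02733861]), 'gripper_force': 0.0, 'gripper_width': 0.08767697637445021}
scene [[-0.854, -0.259, 0.452, -0.075], [-0.521, 0.434, -0.735, 1.144], [-0.006, -0.863, -0.505, 0.817], [0.0, 0.0, 0.0, 1.0]] [[420.15151994   0.         327.73454814]
 [  0.         420.15151994 203.50117143]
 [  0.           0.           1.        ]] -0.0756400513136563
side [[-1.0, 0.006, -0.02, 0.606], [0.02, 0.553, -0.833, 1.362], [0.006, -0.833, -0.553, 0.945], [0.0, 0.0, 0.0, 1.0]] [[456.00080356   0.         318.9944834 ]
 [  0.         456.00080356 198.93925177]
 [  0.           0.           1.        ]] 0.036817333981299445
```

View pics/scene0.png

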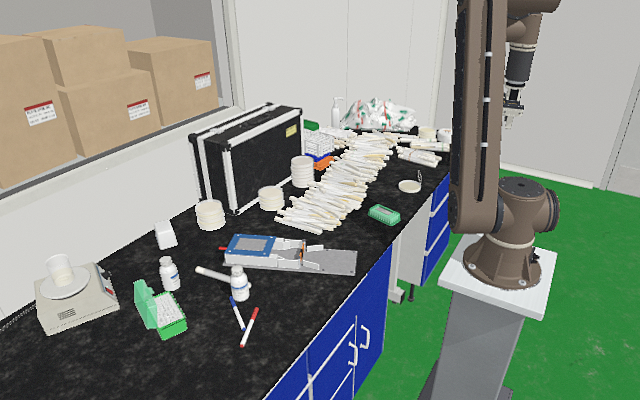

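View pics/side0.png

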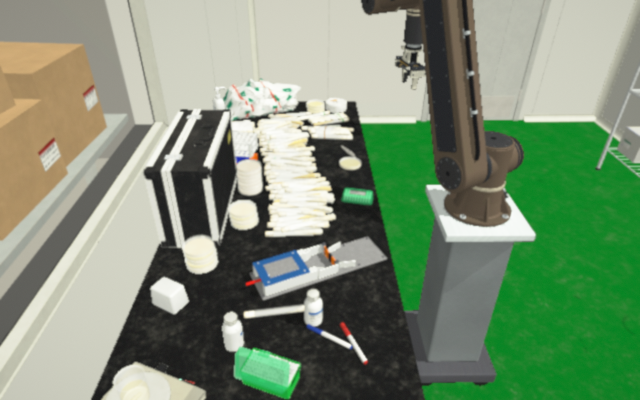

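The scene view shows the refill (mint green) at about (384,214) and the magazine from about (225,245) (blue cover, red rod) to (355,262) (bed). The bottle and markers are at (240,283) and (245,320). The side view shows the refill at (357,196) and the bed at (360,255). I'll measure both next.

```bash
python3 - <<'E'
from h import *
def box(P,m,zlo,zhi,n):
    q=P[m&(P[...,2]>zlo)&(P[...,2]<zhi)]
    if len(q)<5: print(n,"few",len(q));return
    r=cv2.minAreaRect((q[:,:2]*1000).astype(np.float32));b=cv2.boxPoints(r)
    print(n,len(q),"ctr",np.round(r[0],1),"size",np.round(r[1],1),"ang",round(r[2],1),"z",np.percentile(q[:,2],[2,50,98]).round(4),"mean",q.mean(0).round(4)); print("   ",b.round(0).tolist())
for n,win,mw in(("scene",(360,195,412,235),(210,220,365,285)),("side",(335,180,380,210),(240,230,395,305))):
    c=capture(n);P=cloud(c);hsv=cv2.cvtColor(c["frame"],cv2.COLOR_RGB2HSV)
    H,S,V=[hsv[...,i].astype(int) for i in range(3)]
    def w(b):
        m=np.zeros(H.shape,bool);m[b[1]:b[3],b[0]:b[2]]=1;return m
    g=(H>50)&(H<95)&(S>60)&(V>60)&w(win)
    box(P,g,-.01,.06,n+" refill"); box(P,g,.024,.06,n+" refill top")
    box(P,(H>100)&(H<120)&(S>100)&w(mw),.03,.06,n+" cover")
    box(P,(H>5)&(H<20)&(S>140)&w(mw),.0,.06,n+" leaves")
    box(P,((H<4)|(H>175))&(S>150)&w(mw),.0,.06,n+" rod")
    box(P,(S<40)&(V>70)&w(mw),.003,.0095,n+" plate")
    i=c["frame"][mw[1]-15:mw[3]+10,mw[0]-10:mw[2]+60];cv2.imwrite(f"pics/{n}1.png",cv2.resize(i[:,:,::-1],None,fx=3.4,fy=3.4))
    i=c["frame"][win[1]-5:win[3]+5,win[0]-5:win[2]+5];print(c["frame"][win[1]:win[3]:6,(win[0]+win[2])//2].tolist())
E
```

```text
scene refill 409 ctr [427.6 -80.4] size [110.4 119.9] ang 82.3 z [0.0004 0.0237 0.0328] mean [ 0.4208 -0.0488  0.0206]
    [[361.0, -127.0], [480.0, -143.0], [494.0, -34.0], [376.0, -18.0]]
scene refill top 204 ctr [429.1 -58.3] size [ 58.5 106.2] ang 78.3 z [0.0245 0.0298 0.033 ] mean [ 0.4252 -0.0544  0.0295]
    [[371.0, -76.0], [475.0, -98.0], [487.0, -41.0], [383.0, -19.0]]
scene cover 511 ctr [668.8 389.4] size [222.1 217.6] ang 81.9 z [0.0428 0.0457 0.049 ] mean [0.6872 0.3633 0.0458]
    [[545.0, 295.0], [761.0, 264.0], [792.0, 484.0], [577.0, 515.0]]
scene leaves 25 ctr [547.9 288.7] size [ 2.6 64.7] ang 23.5 z [0.009  0.032  0.0399] mean [0.5478 0.2887 0.0277]
    [[534.0, 318.0], [560.0, 259.0], [562.0, 260.0], [536.0, 319.0]]
scene rod 20 ctr [707.8 273.6] size [310.2  39.6] ang 56.2 z [0.0011 0.0239 0.026 ] mean [0.7704 0.3882 0.021 ]
    [[605.0, 156.0], [638.0, 134.0], [810.0, 392.0], [777.0, 414.0]]
scene plate 1716 ctr [639.5 282.5] size [498.4 328.5] ang 34.1 z [0.0033 0.0059 0.0091] mean [0.516  0.2803 0.006 ]
    [[341.0, 279.0], [525.0, 7.0], [938.0, 286.0], [754
[... 602 characters left out ...]
0.3641 0.0454]
    [[607.0, 381.0], [656.0, 280.0], [781.0, 340.0], [732.0, 441.0]]
side leaves 57 ctr [548.  296.1] size [ 5.8 62.1] ang 29.2 z [0.0107 0.0269 0.0403] mean [0.5487 0.2944 0.0266]
    [[530.0, 322.0], [561.0, 268.0], [566.0, 270.0], [535.0, 325.0]]
side rod 46 ctr [779.  389.1] size [40.3 35.5] ang 36.9 z [0.0008 0.0218 0.0259] mean [0.7746 0.3954 0.019 ]
    [[752.0, 391.0], [774.0, 363.0], [806.0, 387.0], [785.0, 415.0]]
side plate 1579 ctr [596.  271.7] size [451.1 326.5] ang 5.5 z [0.0032 0.0063 0.0093] mean [0.5319 0.2882 0.0063]
    [[356.0, 413.0], [387.0, 88.0], [836.0, 131.0], [805.0, 456.0]]
[[37, 37, 36], [34, 35, 34], [165, 171, 158], [94, 187, 127], [28, 51, 36]]
```

View pics/side1.png

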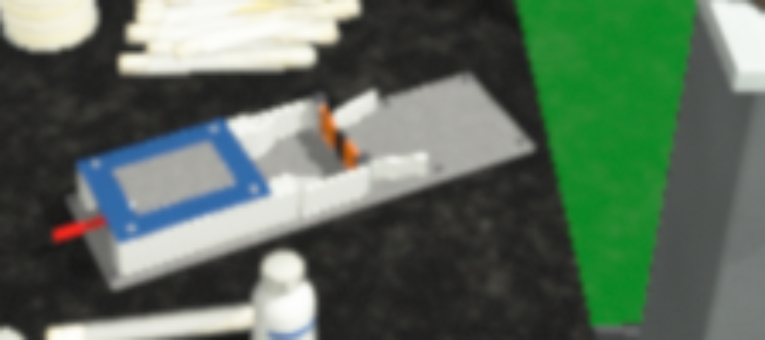

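Call:
apply_moves([
  [1, -0.0239, 0.0306, 0, 0, 0, 0],
  [1, -0.0239, 0.0306, 0, 0, 0, 0],
  [1, -0.0239, 0.0306, 0, 0, 0, 0],
  [1, -0.0239, 0.0306, 0, 0, 0, 0],
  [1, -0.0239, 0.0306, 0, 0, 0, 0],
  [1, -0.0239, 0.0306, 0, 0, 0, 0],
  [1, -0.0239, 0.0306, 0, 0, 0, 0],
  [1, -0.0239, 0.0306, 0, 0, 0, 0],
  [1, -0.0239, 0.0306, 0, 0, 0, 0],
  [1, -0.0239, 0.0306, 0, 0, 0, 0],
  [1, -0.0239, 0.0306, 0, 0, 0, 0],
  [1, -0.0239, 0.0306, 0, 0, 0, 0],
  [1, -0.0239, 0.0306, 0, 0, 0, 0],
  [1, -0.0239, 0.0306, 0, 0, 0, 0],
  [1, -0.0239, 0.0306, 0, 0, 0, 0],
  [1, -0.0239, 0.0306, 0, 0, 0, 0],
  [1, -0.0239, 0.0306, 0, 0, 0, 0],
])

```text
time_s: 1.62
tcp_pos: [0.4311, -0.0566, 0.246]
eef_rot: [180.0, 0.1, -166.9]
contact_force: [1.4, -0.6, -0.1]
gripper_width: 0.0874
gripper_force: 0.0
```

Call:
apply_moves([
  [1, 0, 0, 0, 0, 0, 0.07],
  [1, 0, 0, 0, 0, 0, 0.07],
  [1, 0, 0, 0, 0, 0, 0.07],
  [1, 0, 0, 0, 0, 0, 0.07],
  [1, 0, 0, 0, 0, 0, 0],
])

```text
time_s: 2.03
tcp_pos: [0.4307, -0.0584, 0.2455]
eef_rot: [180.0, -0.0, 167.6]
contact_force: [-0.4, -0.0, -0.5]
gripper_width: 0.0876
gripper_force: 0.0
```

```bash
python3 - <<'E'
from h import *
s=get_state();print(s["tcp_pos"],s["eef_rot"],s["joints"].round(1),s["contact_force"].round(2))
c=capture("wrist");cv2.imwrite("pics/w0.png",c["frame"][:,:,::-1]);P=cloud(c)
hsv=cv2.cvtColor(c["frame"],cv2.COLOR_RGB2HSV).astype(int)
g=(hsv[...,0]>50)&(hsv[...,0]<95)&(hsv[...,1]>60)&(hsv[...,2]>60)
for lo in(-.01,.026):
    q=P[g&(P[...,2]>lo)&(P[...,2]<.045)&(abs(P[...,0]-.43)<.1)&(abs(P[...,1]+.06)<.08)]
    r=cv2.minAreaRect((q[:,:2]*1000).astype(np.float32));print(len(q),r,q.mean(0),np.percentile(q[:,2],[1,50,99]))
c=capture("side");P=cloud(c)
for n,px in(("bottle",(314,295)),("dish",(200,250)),("blue",(335,338)),("red",(353,342)),("tube",(262,312))): print(n,P[px[1],px[0]].round(3))
E
```

```text
[ 0.43069973 -0.05839501  0.24549697] [ 1.79997362e+02 -8.55979457e-03  1.67645298e+02] [  18.5   -2.9  -27.8   -0.   -65.1 -120.8] [-0.36 -0.03 -0.55]
3730 ((423.0893859863281, -62.70927429199219), (153.72244262695312, 146.77493286132812), 89.1606674194336) [ 0.42020482 -0.06184279  0.02617054] [-0.00150981  0.02961626  0.03154343]
3107 ((429.58203125, -62.152706146240234), (55.470970153808594, 106.98739624023438), 76.680419921875) [ 0.42546877 -0.06207797  0.02972548] [0.02653331 0.02985344 0.0316008 ]
bottle [0.597 0.527 0.098]
dish [0.93  0.319 0.076]
blue [0.545 0.591 0.01 ]
red [0.5   0.603 0.009]
tube [0.736 0.508 0.017]
```

View pics/w0.png

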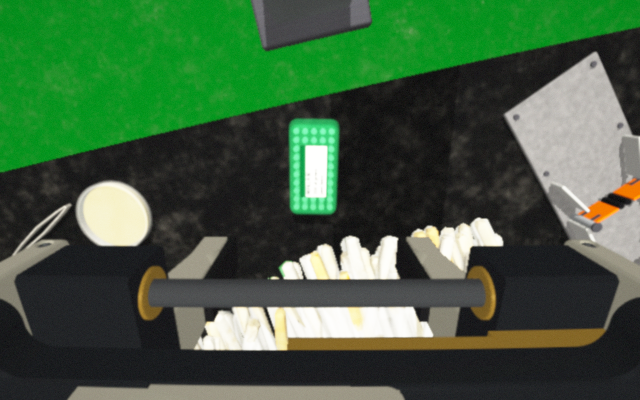

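The wrist view shows the refill lying clear at (314,166), with the dish and tweezers well to the left. I'll descend and grasp.

Call:
apply_moves([
  [1, 0, -0.003, 0.04, 0, 0, 0.01],
  [1, 0, 0, 0.04, 0, 0, 0],
  [1, 0, 0, 0.04, 0, 0, 0],
  [1, 0, 0, 0.04, 0, 0, 0],
  [1, 0, 0, 0.03, 0, 0, 0],
  [1, 0, 0, 0.02, 0, 0, 0],
  [1, 0, 0, 0.012, 0, 0, 0],
  [1, 0, 0, 0, 0, 0, 0],
  [1, 0, 0, 0, 0, 0, 0],
  [0, 0, 0, 0, 0, 0, 0],
  [0, 0, 0, 0, 0, 0, 0],
  [0, 0, 0, 0, 0, 0, 0],
  [0, 0, 0, 0, 0, 0, 0],
  [0, 0, 0, 0, 0, 0, 0],
  [0, 0, 0, 0, 0, 0, 0],
  [0, 0, 0, 0, 0, 0, 0],
  [0, 0, 0, 0, 0, 0, 0],
  [0, 0, 0, 0, 0, 0, 0],
], newtons=20)

```text
time_s: 3.63
tcp_pos: [0.4305, -0.0614, 0.0241]
eef_rot: [180.0, 0.0, 167.0]
contact_force: [-2.0, 0.1, 7.5]
gripper_width: 0.0585
gripper_force: 20.2
```

Call:
apply_moves([
  [0, 0, 0, 0, 0, 0, 0],
  [0, 0, 0, 0, 0, 0, 0],
  [0, 0, 0, -0.008, 0, 0, 0],
  [0, 0, 0, -0.015, 0, 0, 0],
  [0, 0, 0, -0.02, 0, 0, 0],
  [0, 0, 0, -0.025, 0, 0, 0],
  [0, 0, 0, -0.025, 0, 0, 0],
  [0, 0, 0, -0.025, 0, 0, 0],
  [0, 0, 0, -0.025, 0, 0, 0],
  [0, 0, 0, -0.025, 0, 0, 0],
  [0, 0, 0, 0, 0, 0, 0],
  [0, 0, 0, 0, 0, 0, 0],
], newtons=25)

```text
time_s: 4.63
tcp_pos: [0.4307, -0.0613, 0.1932]
eef_rot: [179.9, 0.2, 167.0]
contact_force: [-0.4, 0.1, -0.8]
gripper_width: 0.0579
gripper_force: 24.9
```

```bash
python3 - <<'E'
from h import *
s=get_state();print(s["tcp_pos"],s["eef_rot"],s["joints"].round(1),s["contact_force"].round(2),s["gripper_width"])
c=capture("wrist");cv2.imwrite("pics/w1.png",c["frame"][:,:,::-1]);P=cloud(c)
hsv=cv2.cvtColor(c["frame"],cv2.COLOR_RGB2HSV).astype(int)
g=(hsv[...,0]>50)&(hsv[...,0]<95)&(hsv[...,1]>60)&(hsv[...,2]>60)
q=P[g&(P[...,2]>.05)]
r=cv2.minAreaRect((q[:,:2]*1000).astype(np.float32));print(len(q),r,q.mean(0),np.percentile(q[:,2],[1,50,99]))
# magazine: orange leaves, light-grey plate in wrist view
o=(hsv[...,0]>5)&(hsv[...,0]<20)&(hsv[...,1]>150)&(P[...,2]<.06)&(P[...,1]>.2)
q=P[o];print("leaf",len(q),q.mean(0) if len(q) else"")
E
```

```text
[ 0.43069203 -0.06131163  0.19320952] [1.79885983e+02 1.77140434e-01 1.67009437e+02] [  18.1   -0.2  -32.6   -0.   -57.4 -121. ] [-0.42  0.08 -0.8 ] 0.0578689122480459
14968 ((409.3368835449219, -57.049415588378906), (64.016357421875, 119.74286651611328), 77.21339416503906) [ 0.40422598 -0.05643671  0.20031279] [0.17362053 0.1987986  0.33220931]
leaf 223 [0.55695256 0.26822366 0.0194128 ]
```

View pics/w1.png

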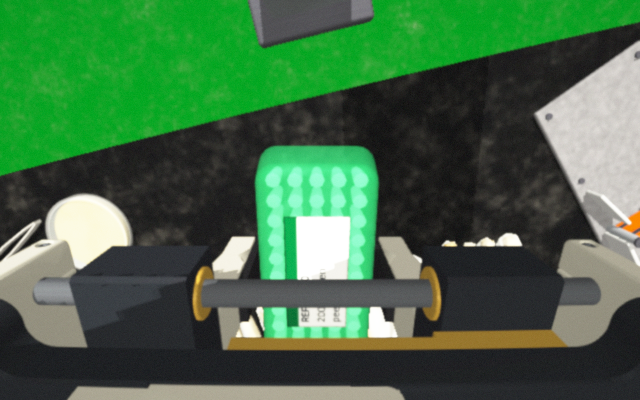

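The refill is held: its top sits 5.6 mm above the TCP, so it hasn't slipped. Next I'll carry it above the bed and turn it.

Call:
apply_moves([
  [0, 0.002, 0.015, 0, 0, 0, 0],
  [0, 0.0053, 0.03, 0, 0, 0, 0],
  [0, 0.0053, 0.034, 0, 0, 0, 0],
  [0, 0.0053, 0.034, 0, 0, 0, 0],
  [0, 0.0053, 0.034, 0, 0, 0, 0],
  [0, 0.0053, 0.034, 0, 0, 0, 0],
  [0, 0.0053, 0.034, 0, 0, 0, 0],
  [0, 0.0053, 0.034, 0, 0, 0, 0],
  [0, 0.005, 0.03, 0, 0, 0, 0],
  [0, 0.004, 0.026, 0, 0, 0, 0],
  [0, 0, 0, 0, 0, 0, -0.06],
  [0, 0, 0, 0, 0, 0, -0.062],
  [0, 0, 0, 0, 0, 0, -0.062],
  [0, 0, 0, 0, 0, 0, -0.062],
  [0, 0, 0, 0, 0, 0, -0.062],
  [0, 0, 0, 0, 0, 0, -0.062],
  [0, 0, 0, 0, 0, 0, -0.061],
  [0, 0, 0, 0, 0, 0, 0],
  [0, 0, 0, 0, 0, 0, 0],
])

```text
time_s: 6.27
tcp_pos: [0.4513, 0.246, 0.1904]
eef_rot: [-180.0, -0.1, -154.4]
contact_force: [0.1, 0.5, 0.1]
gripper_width: 0.058
gripper_force: 24.9
```

```bash
python3 - <<'E'
from h import *
s=get_state();print(s["tcp_pos"],s["eef_rot"],s["joints"].round(1),s["gripper_width"])
c=capture("wrist");cv2.imwrite("pics/w2.png",c["frame"][:,:,::-1])
c2=capture("scene")
for c,n in((capture("wrist"),"w"),(c2,"scene"),(capture("side"),"side")):
    P=cloud(c);hsv=cv2.cvtColor(c["frame"],cv2.COLOR_RGB2HSV).astype(int)
    X,Y,Z=P[...,0],P[...,1],P[...,2]
    near=(X>.3)&(X<.85)&(Y>.1)&(Y<.5)
    b=(hsv[...,0]>100)&(hsv[...,0]<122)&(hsv[...,1]>100)&near&(Z>.04)&(Z<.052)&(X>.56)
    o=(hsv[...,0]>5)&(hsv[...,0]<20)&(hsv[...,1]>150)&near&(Z<.05)
    g=(hsv[...,1]<40)&(hsv[...,2]>90)&near&(Z>.002)&(Z<.010)&(X<.6)
    for m,k in((b,"cover"),(o,"leaf"),(g,"plate")):
        if m.sum()<15: continue
        m=cv2.morphologyEx(m.astype(np.uint8),cv2.MORPH_OPEN,np.ones((2,2)))>0
        q=P[m]
        if len(q)<9: continue
        r=cv2.minAreaRect((q[:,:2]*1000).astype(np.float32));print(n,k,len(q),np.round(r[0],1),np.round(r[1],1),round(r[2],1),q.mean(0).round(4),cv2.boxPoints(r).round(0).tolist())
E
```

```text
[0.45133975 0.24597069 0.19042473] [-1.79956768e+02 -1.26457846e-01 -1.54379209e+02] [  50.5    8.   -23.9   -0.   -58.2 -114.9] 0.057973036361958455
w plate 3728 [459.2 192.6] [ 93.1 253.5] 43.3 [0.406  0.2326 0.0119] [[338.0, 253.0], [512.0, 68.0], [580.0, 132.0], [406.0, 317.0]]
scene cover 499 [366.4 740.9] [ 155.1 1184.8] 40.1 [0.6787 0.3684 0.0491] [[-75.0, 1144.0], [689.0, 238.0], [808.0, 338.0], [44.0, 1244.0]]
scene leaf 12 [550.9 279.5] [ 1.8 52.3] 25.5 [0.5484 0.2852 0.0189] [[539.0, 303.0], [561.0, 255.0], [563.0, 256.0], [540.0, 303.0]]
scene plate 1399 [303.9 671.6] [ 253.5 1183.6] 26.7 [0.469  0.2774 0.0103] [[-75.0, 1144.0], [456.0, 86.0], [683.0, 200.0], [152.0, 1257.0]]
side cover 660 [615.8 823.8] [ 157. 1064.] 9.4 [0.6917 0.3743 0.0508] [[451.0, 1336.0], [626.0, 286.0], [781.0, 312.0], [606.0, 1362.0]]
side leaf 51 [551.  278.3] [ 14.7 106.4] 12.7 [0.5464 0.2972 0.0268] [[532.0, 329.0], [556.0, 225.0], [570.0, 228.0], [546.0, 332.0]]
side plate 1234 [569.1 759.8] [1197.   226.5] 79.6 [0.4781 0.2797 0.0096] [[350.0, 191.0], [573.0, 151.0], [788.0, 1328.0], [565.0, 1369.0]]
```

View pics/w2.png

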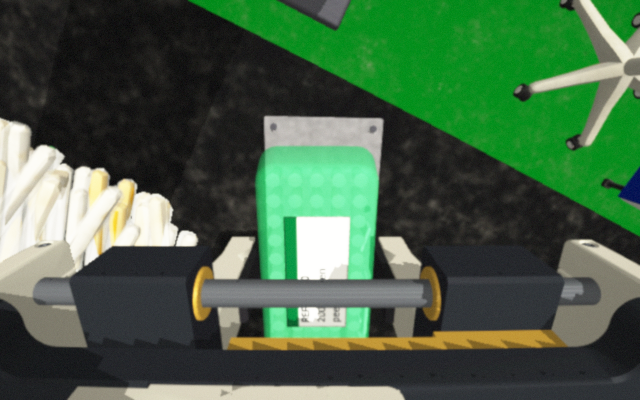

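The wrist view shows the refill above the bed. The plate's rear edge runs along row 117, with corners at about (264,118) and (383,118). I'll cast those rays onto z = 6 mm.

```bash
python3 - <<'E'
from h import *
c=capture("wrist");hsv=cv2.cvtColor(c["frame"],cv2.COLOR_RGB2HSV).astype(int)
m=((hsv[...,1]<40)&(hsv[...,2]>100)).astype(np.uint8)
m[:100]=0;m[175:]=0;m[:,:225]=0;m[:,410:]=0
n,l,st,_=cv2.connectedComponentsWithStats(m);i=1+st[1:,4].argmax();m=(l==i);print(st[i])
top=[(u,np.argmax(m[:,u])-.5) for u in range(272,375)]
lf=[(np.argmax(m[v])-.5,v) for v in range(122,165)]
rt=[(639-np.argmax(m[v][::-1])+.5,v) for v in range(122,165)]
L={}
for k,p in(("top",top),("l",lf),("r",rt)):
    w=onplane(c,p,.006)[:,:2].astype(np.float32); a=cv2.fitLine(w,cv2.DIST_HUBER,0,.001,.001).ravel(); L[k]=a; print(k,a,np.degrees(np.arctan2(a[1],a[0])))
def X(a,b):
    t=np.linalg.solve(np.c_[a[:2],-b[:2]],b[2:]-a[2:]);return a[2:]+t[0]*a[:2]
A,B=X(L["top"],L["l"]),X(L["top"],L["r"]);M=(A+B)/2;print(A,B,np.linalg.norm(A-B),M)
d=B-A; n=np.array([d[1],-d[0]])/np.linalg.norm(d); n*=np.sign(n[0]); print("dir",np.degrees(np.arctan2(n[1],n[0])))
for ang in(np.degrees(np.arctan2(n[1],n[0])),25.8):
    e=np.array([np.cos(np.radians(ang)),np.sin(np.radians(ang))]);print(ang,"bed",M+.065*e,"gate",M+.17*e,"cover",M+.33*e)
E
```

```text
[ 264  115  119   60 3744]
top [ 0.41292846 -0.91076344  0.3909265   0.22517215] -65.61107
l [ 0.24726173 -0.9689487   0.4251002   0.21706028] -75.68446
r [0.9107229  0.41301787 0.39028513 0.28943694] 24.394554
[0.4643638  0.06319734] [0.36664948 0.27871805] 0.23663741 [0.41550666 0.1709577 ]
dir 24.388933
24.388933 bed [0.4747063  0.19779806] gate [0.57033646 0.24115555] cover [0.7160586 0.3072241]
25.8 bed [0.47402738 0.19924772] gate [0.56856085 0.24494699] cover [0.71261186 0.31458396]
```

Only the left side-line fit was contaminated. The top edge, right edge and the 120 mm plate width agree with the cover and leaf measurements:

- Direction: 24.4°
- Bed: (0.4506, 0.2509)
- Gate: (0.5463, 0.2943)

I'll correct for this and lower the refill.

Call:
apply_moves([
  [0, 0, 0, 0, 0, 0, 0.013],
  [0, -0.001, 0.005, 0.01, 0, 0, 0],
  [0, 0, 0, 0.03, 0, 0, 0],
  [0, 0, 0, 0.035, 0, 0, 0],
  [0, 0, 0, 0.03, 0, 0, 0],
  [0, 0, 0, 0.025, 0, 0, 0],
  [0, 0, 0, 0.015, 0, 0, 0],
  [0, 0, 0, 0.008, 0, 0, 0],
  [0, 0, 0, 0.004, 0, 0, 0],
  [0, 0, 0, 0.002, 0, 0, 0],
  [0, 0, 0, 0, 0, 0, 0],
  [0, 0, 0, 0, 0, 0, 0],
  [0, 0, 0, 0, 0, 0, 0],
])

```text
time_s: 7.6
tcp_pos: [0.4512, 0.252, 0.0336]
eef_rot: [180.0, 0.1, -155.4]
contact_force: [-0.4, 0.5, -1.3]
gripper_width: 0.0579
gripper_force: 24.9
```

Call:
apply_moves([
  [0, 0, 0, 0.0015, 0, 0, 0],
  [0, 0, 0, 0.001, 0, 0, 0],
  [0, 0, 0, 0, 0, 0, 0],
  [0, 0, 0, 0, 0, 0, 0],
])

```text
time_s: 7.93
tcp_pos: [0.4507, 0.2515, 0.0302]
eef_rot: [180.0, 0.0, -155.4]
contact_force: [-0.6, 0.4, -1.3]
gripper_width: 0.058
gripper_force: 24.9
```

Call:
apply_moves([
  [0.8, 0, 0, 0, 0, 0, 0],
  [1, 0, 0, 0, 0, 0, 0],
  [1, 0, 0, 0, 0, 0, 0],
  [1, 0, 0, 0, 0, 0, 0],
  [1, 0, 0, 0, 0, 0, 0],
  [1, 0, 0, 0, 0, 0, 0],
  [1, 0, 0, -0.01, 0, 0, 0],
  [1, 0, 0, -0.03, 0, 0, 0],
  [1, 0, 0, -0.035, 0, 0, 0],
  [1, 0, 0, -0.035, 0, 0, 0],
  [1, 0.03, 0, -0.02, 0, 0, 0],
  [0, 0.03, 0, 0, 0, 0, 0],
  [0, 0.03, 0, 0, 0, 0, 0],
  [0, 0, 0, 0, 0, 0, 0],
  [0, 0, 0, 0, 0, 0, 0],
  [0, 0, 0, 0, 0, 0, 0],
  [0, 0, 0, 0, 0, 0, 0],
])

```text
time_s: 9.35
tcp_pos: [0.3695, 0.2145, 0.1605]
eef_rot: [180.0, 0.0, -155.4]
contact_force: [0.6, 0.1, -1.0]
gripper_width: 0.0533
gripper_force: 0.0
```

```bash
cat > m.py <<'E'
from h import *
O=np.array([.5463,.2943]);e=np.array([np.cos(np.radians(24.4)),np.sin(np.radians(24.4))]);n=np.array([-e[1],e[0]])
def mag(p): d=np.asarray(p)[...,:2]-O; return np.stack([d@e,d@n],-1)*1000
E
python3 - <<'E'
from m import *
s=get_state();print(s["tcp_pos"],mag(s["tcp_pos"]),s["eef_rot"],s["joints"].round(1),s["gripper_width"],s["contact_force"].round(2))
for k in("side","scene"):
    c=capture(k);P=cloud(c);hsv=cv2.cvtColor(c["frame"],cv2.COLOR_RGB2HSV).astype(int)
    g=(hsv[...,0]>50)&(hsv[...,0]<95)&(hsv[...,1]>60)&(hsv[...,2]>60)&(P[...,0]>.35)&(P[...,0]<.6)&(P[...,1]>.15)&(P[...,1]<.35)&(P[...,2]>.031)&(P[...,2]<.045)
    q=P[g];r=cv2.minAreaRect(mag(q).astype(np.float32));print(k,len(q),r,np.percentile(q[:,2],[2,50,98]))
    y,x=np.argwhere(g).mean(0).astype(int);cv2.imwrite(f"pics/{k}3.png",cv2.resize(c["frame"][y-60:y+60,x-110:x+60,::-1],None,fx=4,fy=4,interpolation=cv2.INTER_CUBIC))
E
```

```text
[0.36951749 0.21450509 0.16053405] [-193.95657211    0.36171425] [ 1.79988147e+02  4.72077999e-02 -1.55363441e+02] [  56.8    1.2  -36.1    0.   -52.7 -122.2] 0.05327947114208545 [ 0.6   0.11 -0.97]
side 304 ((-104.08905792236328, 2.7220706939697266), (107.69583892822266, 61.652889251708984), 1.6161576509475708) [0.03170533 0.03657442 0.04009126]
scene 306 ((-106.00079345703125, 3.3410511016845703), (58.114803314208984, 106.3256607055664), 88.89180755615234) [0.03182355 0.03567207 0.03914647]
```

View pics/side3.png

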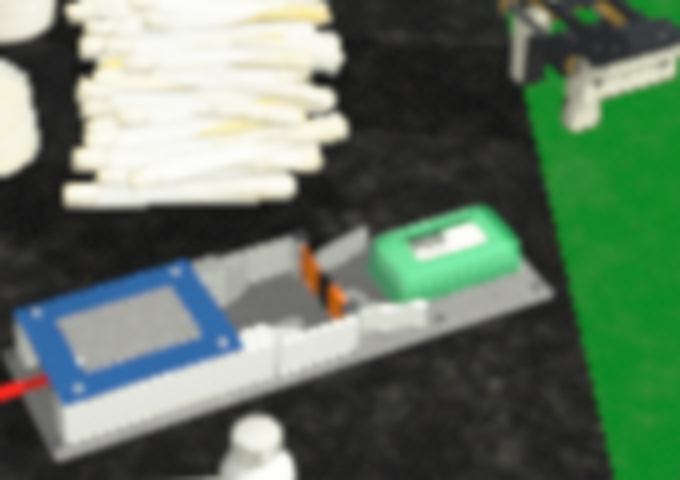

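The refill is flat on the bed, at (-105, ~2) mm in the magazine frame, with the gate shut ahead of it. I'll lower the closed fingers behind it.

Call:
apply_moves([
  [0, 0, 0.001, 0.03, 0, 0, 0],
  [0, 0, 0, 0.035, 0, 0, 0],
  [0, 0, 0, 0.03, 0, 0, 0],
  [0, 0, 0, 0.02, 0, 0, 0],
  [0, 0, 0, 0.01, 0, 0, 0],
  [0, 0, 0, 0.004, 0, 0, 0],
  [0, 0, 0, 0, 0, 0, 0],
  [0, 0, 0, 0, 0, 0, 0],
  [0, 0, 0, 0, 0, 0, 0],
  [0, 0, 0, 0, 0, 0, 0],
])

```text
time_s: 10.28
tcp_pos: [0.3689, 0.2155, 0.0319]
eef_rot: [179.9, 0.1, -155.4]
contact_force: [-0.4, -0.6, -0.1]
gripper_width: 0.0002
gripper_force: 0.0
```

Call:
apply_moves([
  [0, -0.002, 0, 0.0015, 0, 0, 0],
  [0, -0.006, 0, 0.001, 0, 0, 0],
  [0, -0.005, 0, 0, 0, 0, 0],
  [0, -0.004, 0, 0, 0, 0, 0],
  [0, -0.003, 0, 0, 0, 0, 0],
  [0, -0.003, 0, 0, 0, 0, 0],
  [0, -0.004, 0, 0, 0, 0, 0],
  [0, -0.005, 0, 0, 0, 0, 0],
  [0, -0.005, 0, 0, 0, 0, 0],
  [0, -0.005, 0, 0, 0, 0, 0],
  [0, -0.005, 0, 0, 0, 0, 0],
  [0, -0.005, 0, 0, 0, 0, 0],
  [0, -0.005, 0, 0, 0, 0, 0],
  [0, -0.005, 0, 0, 0, 0, 0],
  [0, 0, 0, 0, 0, 0, 0],
  [0, 0, 0, 0, 0, 0, 0],
])

```text
time_s: 11.62
tcp_pos: [0.425, 0.2407, 0.0285]
eef_rot: [-180.0, -0.0, -155.4]
contact_force: [0.1, 0.2, 0.0]
gripper_width: 0.0004
gripper_force: 0.0
```

```bash
cat > s.py <<'E'
from m import *
s=get_state();f=s["contact_force"];print(s["tcp_pos"],"mag",mag(s["tcp_pos"]).round(1),"F e,n,z",(f[:2]@e).round(2),(f[:2]@n).round(2),f[2].round(2))
E
python3 s.py
```

```text
[0.42501148 0.24073468 0.02846394] mag [-132.6    1.3] F e,n,z 0.16 0.13 0.04
```

Call:
apply_moves([
  [0, -0.003, 0, 0, 0, 0, 0],
  [0, -0.004, 0, 0, 0, 0, 0],
  [0, -0.004, 0, 0, 0, 0, 0],
  [0, -0.004, 0, 0, 0, 0, 0],
  [0, -0.004, 0, 0, 0, 0, 0],
  [0, -0.004, 0, 0, 0, 0, 0],
])

```text
time_s: 12.12
tcp_pos: [0.4448, 0.2491, 0.0284]
eef_rot: [-179.9, -0.2, -155.4]
contact_force: [-7.9, -3.0, 9.7]
gripper_width: 0.0003
gripper_force: 5.1
```

```bash
python3 s.py; python3 - <<'E'
from m import *
c=capture("side");cv2.imwrite("pics/side4.png",cv2.resize(c["frame"][220:310,235:405,::-1],None,fx=4,fy=4,interpolation=cv2.INTER_CUBIC))
E
```

```text
[0.44481646 0.24914586 0.02840637] mag [-111.1    0.8] F e,n,z -8.43 0.5 9.74
```

View pics/side4.png

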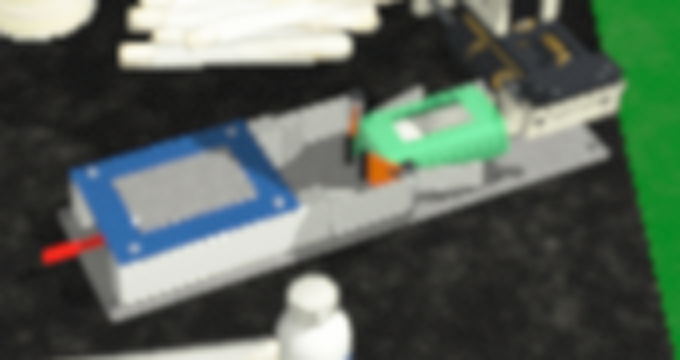

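The nose is in the gate and the leaves are opening. The tool also feels a 9.7 N vertical load, so I'll relieve it by raising slightly.

Call:
apply_moves([
  [0, 0, 0, -0.0005, 0, 0, 0],
  [0, 0, 0, -0.0005, 0, 0, 0],
  [0, 0, 0, 0, 0, 0, 0],
])

```text
time_s: 12.42
tcp_pos: [0.4454, 0.2499, 0.0293]
eef_rot: [-180.0, -0.1, -155.4]
contact_force: [-3.3, -1.8, 0.6]
gripper_width: 0.0003
gripper_force: 1.9
```

```bash
python3 s.py
```

```text
[0.44536598 0.24987483 0.02934236] mag [-110.3    1.2] F e,n,z -3.76 -0.23 0.55
```

Call:
apply_moves([
  [0, -0.003, 0, 0, 0, 0, 0],
  [0, -0.003, 0, 0, 0, 0, 0],
  [0, -0.003, 0, 0, 0, 0, 0],
  [0, -0.003, 0, 0, 0, 0, 0],
])

```text
time_s: 12.75
tcp_pos: [0.4563, 0.2549, 0.0293]
eef_rot: [-180.0, -0.1, -155.4]
contact_force: [-4.7, -1.2, 0.5]
gripper_width: 0.0003
gripper_force: 2.0
```

```bash
python3 s.py
```

```text
[0.45625567 0.25491223 0.02929411] mag [-98.3   1.3] F e,n,z -4.74 0.85 0.46
```

Call:
apply_moves([
  [0, -0.003, 0, 0, 0, 0, 0],
  [0, -0.0035, 0, 0, 0, 0, 0],
  [0, -0.0035, 0, 0, 0, 0, 0],
  [0, -0.0035, 0, 0, 0, 0, 0],
  [0, -0.0035, 0, 0, 0, 0, 0],
  [0, -0.0035, 0, 0, 0, 0, 0],
  [0, -0.0035, 0, 0, 0, 0, 0],
])

```text
time_s: 13.33
tcp_pos: [0.4795, 0.266, 0.0298]
eef_rot: [180.0, 0.1, -155.4]
contact_force: [-0.9, 0.5, 0.0]
gripper_width: 0.0003
gripper_force: 0.4
```

Call:
apply_moves([
  [0, -0.0035, 0, 0, 0, 0, 0],
  [0, -0.0035, 0, 0, 0, 0, 0],
  [0, -0.0035, 0, 0, 0, 0, 0],
  [0, -0.0035, 0, 0, 0, 0, 0],
  [0, -0.0035, 0, 0, 0, 0, 0],
  [0, -0.0035, 0, 0, 0, 0, 0],
  [0, -0.0035, 0, 0, 0, 0, 0],
])

```text
time_s: 13.92
tcp_pos: [0.5011, 0.2756, 0.0295]
eef_rot: [-180.0, -0.0, -155.4]
contact_force: [-1.1, -0.4, -0.8]
gripper_width: 0.0005
gripper_force: 0.4
```

```bash
python3 s.py
```

```text
[0.50105519 0.27563888 0.02954153] mag [-48.9   1.7] F e,n,z -1.22 0.06 -0.76
```

Call:
apply_moves([
  [0, -0.003, -0.0002, 0, 0, 0, 0],
  [0, -0.0035, -0.0002, 0, 0, 0, 0],
  [0, -0.0035, -0.0002, 0, 0, 0, 0],
  [0, -0.0035, -0.0002, 0, 0, 0, 0],
  [0, -0.0035, -0.0002, 0, 0, 0, 0],
  [0, -0.0035, -0.0002, 0, 0, 0, 0],
  [0, -0.0035, -0.0002, 0, 0, 0, 0],
])

```text
time_s: 14.5
tcp_pos: [0.5235, 0.2843, 0.0295]
eef_rot: [-180.0, -0.0, -155.4]
contact_force: [-0.8, -0.1, 0.3]
gripper_width: 0.0002
gripper_force: 0.4
```

Call:
apply_moves([
  [0, -0.003, -0.0002, 0, 0, 0, 0],
  [0, -0.0035, -0.0002, 0, 0, 0, 0],
  [0, -0.0035, -0.0002, 0, 0, 0, 0],
  [0, -0.0035, -0.0002, 0, 0, 0, 0],
  [0, -0.0035, 0, 0, 0, 0, 0],
  [0, -0.0035, 0, 0, 0, 0, 0],
  [0, -0.0035, 0, 0, 0, 0, 0],
])

```text
time_s: 15.08
tcp_pos: [0.5456, 0.2936, 0.0295]
eef_rot: [-180.0, -0.0, -155.4]
contact_force: [-1.5, -0.3, -1.0]
gripper_width: 0.0005
gripper_force: 0.4
```

```bash
python3 s.py
```

```text
[0.54558649 0.29360958 0.02953809] mag [-0.9 -0.3] F e,n,z -1.46 0.34 -0.99
```

Call:
apply_moves([
  [0, -0.003, 0, 0, 0, 0, 0],
  [0, -0.0035, 0, 0, 0, 0, 0],
  [0, -0.0035, 0, 0, 0, 0, 0],
  [0, -0.0035, 0, 0, 0, 0, 0],
  [0, -0.0035, 0, 0, 0, 0, 0],
  [0, -0.0035, 0, 0, 0, 0, 0],
  [0, -0.0035, 0, 0, 0, 0, 0],
  [0, -0.003, 0, 0, 0, 0, 0],
  [0, -0.002, 0, 0, 0, 0, 0],
  [0, -0.001, 0, 0, 0, 0, 0],
  [0, 0, 0, 0, 0, 0, 0],
])

```text
time_s: 16.0
tcp_pos: [0.5729, 0.3062, 0.0297]
eef_rot: [180.0, 0.0, -155.4]
contact_force: [0.3, -0.0, 2.0]
gripper_width: 0.0003
gripper_force: 2.0
```

```bash
python3 s.py
```

```text
[0.57294064 0.30620865 0.0297005 ] mag [29.2 -0.2] F e,n,z 0.28 -0.13 2.05
```

Call:
apply_moves([
  [0, -0.0015, 0, 0, 0, 0, 0],
  [0, -0.0015, 0, 0, 0, 0, 0],
  [0, -0.0015, 0, 0, 0, 0, 0],
  [0, -0.0015, 0, 0, 0, 0, 0],
])

```text
time_s: 16.33
tcp_pos: [0.5781, 0.3085, 0.0296]
eef_rot: [-180.0, -0.0, -155.4]
contact_force: [-0.9, -0.4, -0.1]
gripper_width: 0.0004
gripper_force: 1.7
```

Call:
apply_moves([
  [0, -0.001, 0, 0, 0, 0, 0],
  [0, -0.001, 0, 0, 0, 0, 0],
  [0, 0, 0, 0, 0, 0, 0],
])

```text
time_s: 16.58
tcp_pos: [0.58, 0.3094, 0.0296]
eef_rot: [-180.0, 0.0, -155.4]
contact_force: [0.3, -0.2, 1.3]
gripper_width: 0.0007
gripper_force: 2.0
```

```bash
python3 s.py
```

```text
[0.58000861 0.30938526 0.02956958] mag [36.9 -0.2] F e,n,z 0.23 -0.29 1.32
```

Call:
apply_moves([
  [0, -0.001, 0, 0, 0, 0, 0],
  [0, -0.001, 0, 0, 0, 0, 0],
  [0, 0, 0, 0, 0, 0, 0],
])

```text
time_s: 16.83
tcp_pos: [0.5817, 0.3102, 0.0295]
eef_rot: [-180.0, -0.0, -155.4]
contact_force: [-0.4, -0.5, 0.6]
gripper_width: 0.0004
gripper_force: 1.9
```

Call:
apply_moves([
  [0, -0.001, 0, 0, 0, 0, 0],
  [0, -0.001, 0, 0, 0, 0, 0],
  [0, 0, 0, 0, 0, 0, 0],
])

```text
time_s: 17.08
tcp_pos: [0.5836, 0.3111, 0.0296]
eef_rot: [180.0, 0.0, -155.4]
contact_force: [0.5, 0.1, -0.3]
gripper_width: 0.0004
gripper_force: 1.9
```

```bash
python3 s.py
```

```text
[0.58362296 0.31111427 0.02955111] mag [40.9 -0.1] F e,n,z 0.47 -0.06 -0.32
```

Call:
apply_moves([
  [0, -0.001, 0, 0, 0, 0, 0],
  [0, -0.001, 0, 0, 0, 0, 0],
  [0, 0, 0, 0, 0, 0, 0],
])

```text
time_s: 17.33
tcp_pos: [0.5857, 0.3122, 0.0296]
eef_rot: [180.0, 0.0, -155.4]
contact_force: [-0.3, 1.4, 0.2]
gripper_width: 0.0009
gripper_force: 1.1
```

Call:
apply_moves([
  [0, -0.001, 0, 0, 0, 0, 0],
  [0, -0.001, 0, 0, 0, 0, 0],
  [0, 0, 0, 0, 0, 0, 0],
])

```text
time_s: 17.58
tcp_pos: [0.5872, 0.3127, 0.0295]
eef_rot: [-180.0, -0.0, -155.4]
contact_force: [-0.2, 0.3, 0.9]
gripper_width: 0.0007
gripper_force: 0.0
```

```bash
python3 s.py
```

```text
[0.58716761 0.31266832 0.02946097] mag [44.8 -0.2] F e,n,z -0.06 0.33 0.89
```

Call:
apply_moves([
  [0, -0.001, 0, 0, 0, 0, 0],
  [0, -0.001, 0, 0, 0, 0, 0],
  [0, 0, 0, 0, 0, 0, 0],
])

```text
time_s: 17.83
tcp_pos: [0.589, 0.3134, 0.0294]
eef_rot: [-180.0, -0.0, -155.4]
contact_force: [0.1, -0.4, -0.0]
gripper_width: 0.0005
gripper_force: 0.0
```

Call:
apply_moves([
  [0, -0.001, 0, 0, 0, 0, 0],
  [0, -0.001, 0, 0, 0, 0, 0],
  [0, 0, 0, 0, 0, 0, 0],
])

```text
time_s: 18.08
tcp_pos: [0.5909, 0.3143, 0.0296]
eef_rot: [-180.0, 0.0, -155.4]
contact_force: [1.1, 0.1, -0.3]
gripper_width: 0.0003
gripper_force: 0.0
```

```bash
python3 s.py
```

```text
[0.5909298  0.31434546 0.02955246] mag [48.9 -0.2] F e,n,z 1.02 -0.37 -0.27
```

Call:
apply_moves([
  [0, -0.001, 0, 0, 0, 0, 0],
  [0, -0.001, 0, 0, 0, 0, 0],
  [0, 0, 0, 0, 0, 0, 0],
])

```text
time_s: 18.33
tcp_pos: [0.5928, 0.3153, 0.0296]
eef_rot: [-180.0, 0.0, -155.4]
contact_force: [-0.4, 0.1, 0.1]
gripper_width: -0.0
gripper_force: 0.0
```

Call:
apply_moves([
  [0, -0.001, 0, 0, 0, 0, 0],
  [0, -0.001, 0, 0, 0, 0, 0],
  [0, 0, 0, 0, 0, 0, 0],
])

```text
time_s: 18.58
tcp_pos: [0.5945, 0.3161, 0.0295]
eef_rot: [-180.0, 0.0, -155.4]
contact_force: [-0.1, 0.3, 1.1]
gripper_width: 0.0004
gripper_force: 0.0
```

```bash
python3 s.py
```

```text
[0.59452494 0.31610031 0.02954252] mag [52.9 -0.1] F e,n,z 0.04 0.34 1.08
```

Call:
apply_moves([
  [0, -0.001, 0, 0, 0, 0, 0],
  [0, -0.001, 0, 0, 0, 0, 0],
  [0, 0, 0, 0, 0, 0, 0],
])

```text
time_s: 18.83
tcp_pos: [0.5955, 0.3162, 0.0295]
eef_rot: [-180.0, -0.1, -155.4]
contact_force: [-3.6, -3.0, 3.7]
gripper_width: 0.0004
gripper_force: 2.7
```

Call:
apply_moves([
  [0, -0.001, 0, 0, 0, 0, 0],
  [0, -0.001, 0, 0, 0, 0, 0],
  [0, 0, 0, 0, 0, 0, 0],
])

```text
time_s: 19.08
tcp_pos: [0.5971, 0.3168, 0.0295]
eef_rot: [-180.0, -0.1, -155.4]
contact_force: [-5.7, -3.7, 4.7]
gripper_width: 0.0005
gripper_force: 3.4
```

```bash
python3 s.py
```

```text
[0.5970903  0.31677233 0.02947152] mag [55.5 -0.5] F e,n,z -6.78 -1.04 4.67
```

Call:
apply_moves([
  [0, -0.001, 0, -0.0003, 0, 0, 0],
  [0, -0.001, 0, 0, 0, 0, 0],
  [0, 0, 0, 0, 0, 0, 0],
  [0, 0, 0, 0, 0, 0, 0],
])

```text
time_s: 19.42
tcp_pos: [0.5984, 0.3172, 0.0295]
eef_rot: [-180.0, -0.2, -155.4]
contact_force: [-6.4, -3.9, 4.6]
gripper_width: 0.0005
gripper_force: 3.9
```

```bash
python3 s.py
```

```text
[0.59841143 0.3172116  0.02949117] mag [56.9 -0.7] F e,n,z -7.45 -0.93 4.57
```

Call:
apply_moves([
  [0, -0.001, 0, -0.0003, 0, 0, 0],
  [0, -0.001, 0, 0, 0, 0, 0],
  [0, -0.0005, 0, 0, 0, 0, 0],
  [0, 0, 0, 0, 0, 0, 0],
  [0, 0, 0, 0, 0, 0, 0],
  [0, 0, 0, 0, 0, 0, 0],
  [0, 0, 0, 0, 0, 0, 0],
])

```text
time_s: 20.0
tcp_pos: [0.6, 0.3178, 0.0295]
eef_rot: [-179.9, -0.3, -155.4]
contact_force: [-7.9, -4.4, 5.0]
gripper_width: 0.0004
gripper_force: 4.7
```

```bash
python3 s.py
```

```text
[0.60004157 0.31775128 0.02949382] mag [58.6 -0.8] F e,n,z -9.01 -0.72 4.95
```

The stop is pressed in about 6 mm, at 9 N. I'll hold briefly, back off, then lift.

Call:
apply_moves([
  [0, 0, 0, 0, 0, 0, 0],
  [0, 0, 0, 0, 0, 0, 0],
  [0, 0.001, 0, 0, 0, 0, 0],
  [0, 0.001, 0, 0, 0, 0, 0],
  [0, 0.001, 0, 0, 0, 0, 0],
  [0, 0.001, 0, 0, 0, 0, 0],
  [0, 0.001, 0, 0, 0, 0, 0],
  [0, 0.001, 0, 0, 0, 0, 0],
  [0, 0.001, 0, 0, 0, 0, 0],
  [0, 0.002, 0, 0, 0, 0, 0],
  [0, 0.002, 0, 0, 0, 0, 0],
  [0, 0.002, 0, 0, 0, 0, 0],
  [0, 0.002, 0, 0, 0, 0, 0],
  [0, 0.002, 0, 0, 0, 0, 0],
  [0, 0, 0, 0, 0, 0, 0],
  [0, 0, 0, 0, 0, 0, 0],
])

```text
time_s: 21.33
tcp_pos: [0.5867, 0.3126, 0.0303]
eef_rot: [180.0, 0.0, -155.4]
contact_force: [0.2, -0.3, -0.1]
gripper_width: 0.0004
gripper_force: 0.0
```

```bash
python3 s.py
```

```text
[0.58668899 0.31257655 0.03033049] mag [44.3 -0. ] F e,n,z 0.02 -0.35 -0.08
```

Call:
apply_moves([
  [0, 0, 0, -0.005, 0, 0, 0],
  [0, 0, 0, -0.01, 0, 0, 0],
  [0, 0, 0, -0.02, 0, 0, 0],
  [0, 0, 0, -0.03, 0, 0, 0],
  [0, 0, 0, -0.03, 0, 0, 0],
  [0, 0, 0, -0.03, 0, 0, 0],
  [0, 0, 0, -0.03, 0, 0, 0],
  [0, 0.03, 0, -0.01, 0, 0, 0],
  [0, 0.035, 0, 0, 0, 0, 0],
  [0, 0.035, 0, 0, 0, 0, 0],
  [0, 0.035, 0, 0, 0, 0, 0],
  [0, 0.03, 0, 0, 0, 0, 0],
  [0, 0, 0, 0, 0, 0, 0],
  [0, 0, 0, 0, 0, 0, 0],
  [0, 0, 0, 0, 0, 0, 0],
])

```text
time_s: 22.58
tcp_pos: [0.4372, 0.2442, 0.1966]
eef_rot: [180.0, 0.1, -155.3]
contact_force: [0.3, 0.1, 1.1]
gripper_width: 0.0004
gripper_force: 0.0
```

```bash
python3 s.py; python3 - <<'E'
from m import *
c=capture("side");P=cloud(c);hsv=cv2.cvtColor(c["frame"],cv2.COLOR_RGB2HSV).astype(int)
q=P[(hsv[...,0]>50)&(hsv[...,0]<95)&(hsv[...,1]>60)&(hsv[...,2]>60)&(P[...,2]>.008)&(P[...,2]<.045)&(P[...,0]>.5)&(P[...,0]<.75)&(P[...,1]<.42)&(P[...,1]>.25)]
print(len(q),mag(q).min(0),mag(q).max(0)) if len(q) else 0
cv2.imwrite("pics/side5.png",cv2.resize(c["frame"][220:320,235:405,::-1],None,fx=4.5,fy=4.5,interpolation=cv2.INTER_CUBIC))
E
```

```text
[0.43718994 0.24423968 0.19655242] mag [-120.    -0.5] F e,n,z 0.35 -0.07 1.09
69 [ 68.77620598 -19.70951485] [93.10293579 34.9901419 ]
```

View pics/side5.png

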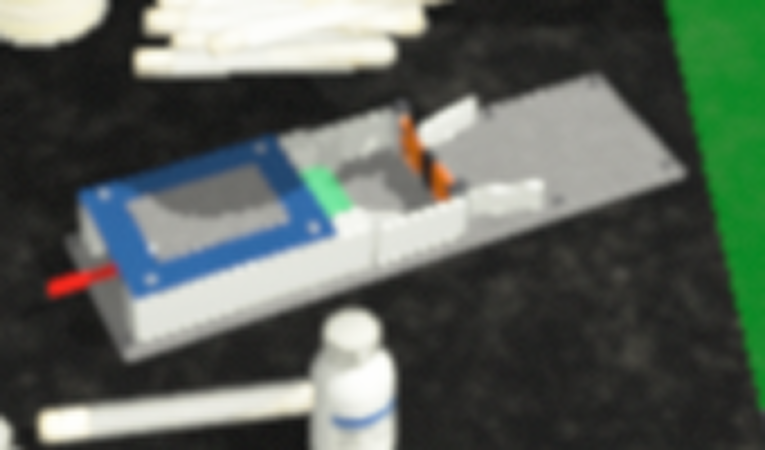

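The side view shows the refill at (327,192), under the cover, with both orange leaves shut in line at (425,160). The robot is clear and the bystanders look undisturbed, so I'll hand in.

```bash
python3 -c "
from plant import close_job
print(close_job())"
```

```text
the job is handed in; nothing more can be done
None
```

The job is handed in at about 23 s of the 72 s allowed, but no verdict came back: the refill is under the cover, the stop was pressed about 6 mm by my force and position estimate, the gate leaves look shut in the last picture, and I saw no bystander moved.

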